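Dock the vial carriage and clamp it through the guard window

TASK

With the fingertips, push the green plate of the vial carriage from outside until the carriage is fully home in the sampling station, leaving the vial standing in its nest. Then reach down through the guard window above the blue paddle and press that paddle all the way down, without touching the yellow guard, and withdraw. Only push and press: do not pinch the green plate (its black back is not to be touched), do not touch or lift the vial, and leave the red paddle and the things standing around alone.

Things in the scene. Friction and masses are not known exactly. Their poses are not given: they have to be found in the camera images.
- station: the fixed sampling station: aluminium base plate 270 x 300 x 15 mm (x, y, z; it reaches from y = -210 to +90 mm of the origin) with a black valve block (235 x 110 mm, y -50 to +60, top at 50 mm) on it. Origin on the bench under the station; z up. Its y axis is the direction in which the carriage is pushed home; the two paddle units stand side by side along its x axis at x = -56 and +56 mm, either colour in either place.
- carriage (a joint): travel of the vial carriage along the station's +y axis, m: 0 fully out (as it starts), 0.055 fully home against its stop. Sliding takes about 3 N and it stays where it is left.
- push_face (a point): on the green upright push plate of the carriage (100 mm wide along the station's x, 8 mm thick, its top edge 74 mm above the bench, its foot 17 mm): centre of its outer face (the one that looks to the station's -y), 62 mm above the bench; moves with the carriage. The vial stands behind the plate. Axes parallel to the station's. The outer face is open to the bench on its -y side.
- nest (a point): centre of the floor of the round nest on the carriage in which the vial stands (25 mm wide inside, 12 mm deep), 47 mm to the +y side of the push plate's outer face
- vial: loose amber glass vial with an aluminium cap, 23 mm diameter, 46 mm tall, standing in the nest; origin at the centre of its underside, z up its axis
- guard: the yellow guard frame: a level plate 236 x 114 mm, 4 mm thick, top 115 mm above the bench, on four corner posts, part of the station (same origin and axes as the station). It has two window openings side by side, each 92 mm (station x) by 82 mm (station y), 20 mm apart with a bar between; outer bars 16 mm wide. Not to be touched.
- left_window (a point): centre of the window at the station's x = -56 mm, at the guard's top surface; axes parallel to the station's
- right_window (a point): centre of the window at the station's x = +56 mm, at the guard's top surface; axes parallel to the station's
- blue_lever (a joint): angle of the blue paddle's lever, rad: 0 fully up, 0.26 fully down on its stop; starts nearly up. It moves stiffly, about 4 to 5 N at the pad, and stays where it is left.
- blue_pad (a point): centre of the top of the blue paddle (38 mm along the station's x by 34 mm), under one of the two windows and about 3 mm off the window's centre; about 92 mm above the bench when up, about 15 mm lower when down. The lever reaches from its pivot, 58 mm away at the station's +y side, so the pad slopes by 0.13 rad (its free edge, on the -y side, higher when up and lower when down).
- red_lever (a joint): angle of the red paddle's lever, rad, like the blue one; to be left up
- red_pad (a point): centre of the top of the red paddle, same shape as the blue, under the other window
- solvent: bystander: brown bottle with a blue cap, 64 mm diameter, 130 mm tall, origin at the centre of its underside
- septa_jar: bystander: white jar, 60 mm diameter, 70 mm tall, origin at the centre of its underside
- wrench: bystander: steel wrench, 150 mm long, lying on the bench
- plate_back (a point): on the black backing (4 mm thick, 100 mm wide) that covers the green plate's other side, towards the vial: centre of its surface, 12 mm to the +y side of push_face; its top edge is 8 mm below the green plate's. Not to be touched.
Things that resemble listed ones, but are neither listed nor needed, are in the scene too. What is shaped like the vial but purple is not meant.

How it is judged:
By the outcome, as a careful person would: the job done as asked, in the order asked, and still so for the second after the job is handed in, with the robot touching nothing.
It also fails if it takes over 43 s, if anything falls off the work surface, if the arm or the gripper's body presses on something with over 40 N, if the wrist force passes 120 N, or if a joint passes its speed limit or range.

ROBOT

A 6-joint arm with a two-finger parallel gripper is mounted at the origin on the work surface. World frame = base frame: x ahead of the robot, y to its left, z up, the work surface at z = 0. Lengths are in mm, angles in rad, forces in N, time in s.
With the tool pointing down it reaches from about 375 to 750 mm from the base axis. Payload 9 kg.
Tool frame: the origin (TCP) lies where the fingers leave the gripper's body, on its centre line; the fingertips stand 73 mm ahead of it and the grasp point (between the pads) lies r.grip_depth ahead of it (r.grip_depth is the distance from the TCP to the grasp point, in mm); y points along the fingers, z is the direction in which the jaws open and shut, and the axes are right-handed (so a half turn about y gives the same grasp; the last joint's range is limited). The gripper opens to 85 mm and grips with 20 to 120 N. Pads are 22 mm wide; open, the fingers measure 114 mm over their backs; the gripper's body (76 mm by 85 mm) begins 54 mm behind the grasp point. The pads swing forward as they close: fully open they stand 13 mm farther back than shut.
Start: joints at [-1.352, 0.104, 0.097, 1.564, 0, 1.353], TCP at [253.837, -543.687, 303.931] pointing down, gripper open.
Joint ranges: [-2.99, 2.99], [-0.84, 1.86], [-1.1, 1.16], [-1.84, 2.11], [-1.51, 1.56], [-3.14, 3.14]. Speed limits (rad/s): [2.22, 2.22, 2.57, 3.14, 3.14, 3.14].

INTERFACE

Orientations are given as [roll, pitch, yaw] about the fixed x, y, z axes, in that order (R = Rz(yaw) Ry(pitch) Rx(roll)).
In Python, from rig import r, vision gives the robot as it stands.
- The arm moves only by the tool arm_command, never from a script. Its argument "moves" is a list of rows, each a list of 4 numbers: the shift along the tool's x, y, z in m, then the turn about the tool's y in rad. A call has 1 to 12 rows; each row shifts and turns the commanded pose from where the row before left it, along the tool's axes as they then stand; what a row does not reach is not made up. A row lasts 1/12 s, in which the tool goes at most 41.7 mm and 7.16 degrees, less where a joint would pass 70% of its speed; a pose out of reach is approached as far as the arm can. A call with a gripper value outside its range is refused whole. "fingers" is the gripper's target within -1 to 1 (shut at 1, half-way at 0, fully open at -1), set as the call begins (left out, the last holds). The fingers move at their own pace and stop on an object; "newtons" is the grip in N (left out, the last holds). Time passes only in rows, so rows that do not move let the fingers close. It gives the time, the measured TCP pose, the force and the opening at its end, in the units of the state.
- r.sense(): the state, without advancing time (a new reading comes with each control period).
- vision.capture(name): name is "scene" or "top"; returns a dict with "pixels" (480x640x3 uint8, blue, green, red), "mtx" (3x3 intrinsics, pixels), "k1" (the pictures are not rectified: a ray, as slopes to the right and down, at radius r is drawn at 1 + k1 r^2 times it, then the intrinsics apply), "R" (3x3) and "t" (3): a world point X has camera coordinates R X + t. Camera axes: x right, y down, z forward; pixel columns grow to the right and rows downward; lengths in mm; the calibration is good to about 2 mm. A picture is of the moment at which its call begins. There is no depth.
- r.sign_off(): hands the job in, once; it reports no verdict.
The state is a dict: "time": time; "q": joint angles; "joint_velocities": joint speeds; "joint_torque": joint torques, N m; "ee_pos": TCP position; "tcp_rot": TCP orientation; "ft_force": force on the tool from outside, world axes, zero at the start; "wrist_torque": the same for the moment, N m; "finger_gap": finger opening in mm.
Only numpy, scipy, OpenCV 4.12 (cv2) and the standard library are available. Lean on these libraries where they do the work, as an engineer would, in place of code of your own. Each camera call takes 0.05 s, during which the arm holds its last target.

## Working session

There is one attempt and no reset: what is moved stays moved. The work goes in short steps, Python scripts to look and compute and a tool call to move; the robot and the scene stay as the last step left them, time stands still between calls to the robot, and variables do not carry over. Pictures are saved under pics/ and viewed, and the job is handed in when it is done.

Besides the shell and the picture viewer there is one more tool, called after "Emit:" by a JSON object that holds its "op" and its "data". arm_command: Moves the arm, as the interface text tells. Its arguments: {"type":"object","properties":{"moves":{"type":"array","items":{"type":"array","items":{"type":"number"}}},"fingers":{"type":"number"},"newtons":{"type":"number"}},"required":["moves"]}

```bash
mkdir -p pics; ls
python3 - <<'E'
from rig import r, vision
import cv2
s=r.sense();print(s, r.grip_depth)
for n in("scene","top"):
    c=vision.capture(n);cv2.imwrite(f"pics/{n}0.png",c["pixels"]);print(n,c["mtx"],c["k1"],c["R"],c["t"])
E
```

```text
pics
{'time': 0.0, 'q': array([-1.35173665e+00,  1.04679937e-01,  9.64993390e-02,  1.56389973e+00,
        5.19731811e-06,  1.35311247e+00]), 'joint_velocities': array([ 1.21176613e-03, -4.76145971e-04,  9.49213587e-04,  1.10522770e-03,
        1.75857002e-03, -5.71206826e-05]), 'joint_torque': array([ 1.30483924e-03, -5.56932592e+01,  5.03648400e+01,  1.70515361e-02,
       -2.78782891e-04,  5.93828176e-06]), 'ee_pos': array([ 253.76228226, -543.44352426,  303.15014997]), 'tcp_rot': array([-1.57204890e+00,  2.82378924e-04, -2.70484930e+00]), 'ft_force': array([-0.33238723, -0.44751141, -0.11527153]), 'wrist_torque': array([ 0.04797595, -0.06191124,  0.00673261]), 'finger_gap': 85.16356773758417} 53.900000000000006
scene [[568.74543624   0.         322.37008776]
 [  0.         568.74543624 244.15660164]
 [  0.           0.           1.        ]] 0.023904634823727147 [[ 0.82073483  0.57130815 -0.00115271]
 [ 0.33086703 -0.47696276 -0.81426871]
 [-0.46574815  0.6679173  -0.58048698]] [-513.75333892  -87.23673178 1182.298069  ]
top [[446.80503974   0.         315.51850658]
 [  0.         446.80503974 243.97600397]
 [  0.           0.           1.        ]] -0.1005908577246923 [[-0.02764426 -0.99941518 -0.02012671]
 [-0.98629625  0.03054646 -0.16213149]
 [ 0.16265147  0.01536889 -0.98656388]] [ 73.48853456 581.92065228 701.71859618]
```

View pics/scene0.png

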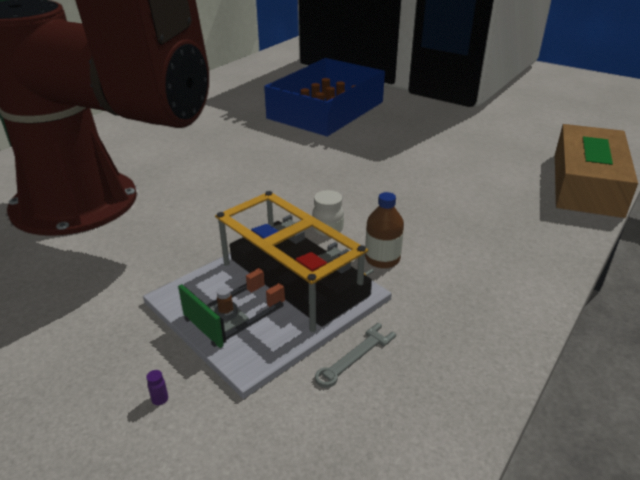

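View pics/top0.png

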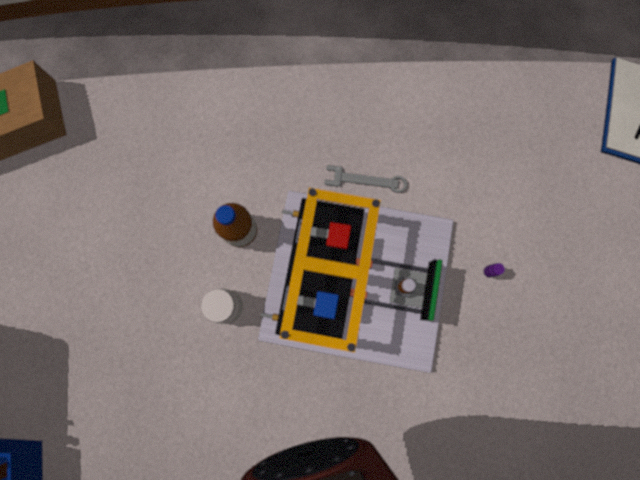

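The scene view shows the green plate at about (202,314), with the blue paddle under the left window at (264,232) and the red one at (312,262). In the top view blue is at (326,305), red at (339,235), the green plate at (435,290) and the vial at (407,286). The purple decoy is at (494,270).

```bash
cat > h.py <<'E'
import numpy as np, cv2
from rig import r, vision
def ray(c,uv):
    uv=np.atleast_2d(np.array(uv,float)); K=c["mtx"]
    p=cv2.undistortPoints(uv.reshape(-1,1,2),K,np.array([c["k1"],0,0,0.])).reshape(-1,2)
    d=np.c_[p,np.ones(len(p))]@c["R"]; o=-c["R"].T@c["t"]; return o,d
def plane(c,uv,z):
    o,d=ray(c,uv); return o+d*((z-o[2])/d[:,2])[:,None]
def proj(c,X):
    x=np.atleast_2d(X)@c["R"].T+c["t"]; p=x[:,:2]/x[:,2:]; p=p*(1+c["k1"]*(p**2).sum(1))[:,None]
    return p*c["mtx"][0,0]+c["mtx"][:2,2]
def hsv(c): return cv2.cvtColor(c["pixels"],cv2.COLOR_BGR2HSV)
def mask(c,lo,hi):
    return cv2.inRange(hsv(c),np.array(lo),np.array(hi))
Y=((18,150,100),(32,255,255));B=((105,150,60),(125,255,255));G=((50,120,40),(80,255,255));R_=((0,200,120),(6,255,255))
def comps(m,amin=40):
    n,l,s,ce=cv2.connectedComponentsWithStats(m); return [(s[i],ce[i],l==i) for i in range(1,n) if s[i][4]>=amin]
E
python3 - <<'E'
from h import *
for n in("scene","top"):
    c=vision.capture(n); print(n)
    m=mask(c,*Y); cs,h=cv2.findContours(m,cv2.RETR_CCOMP,cv2.CHAIN_APPROX_NONE)
    for k,hh in zip(cs,h[0]):
        if cv2.contourArea(k)<300: continue
        P=plane(c,k[:,0],115)[:,:2].astype(np.float32); print("hole" if hh[3]>=0 else "outer",cv2.minAreaRect(P),np.ptp(k[:,0],0))
    for nm,q,z in(("blue",B,92),("red",R_,92),("green",G,74)):
        for s,ce,l in comps(mask(c,*q)): print(nm,s,ce.round(1),plane(c,ce,z).round(1))
E
```

```text
scene
outer ((537.165771484375, 33.70791244506836), (114.65726470947266, 236.21495056152344), 77.88447570800781) [144  85]
hole ((591.0584716796875, 22.193248748779297), (84.27494049072266, 94.61149597167969), 77.46192932128906) [78 47]
hole ((481.6758117675781, 45.78339385986328), (85.38738250732422, 95.15361022949219), 78.01720428466797) [71 41]
blue [ 257    0   41   49 1658] [276.4  20.8] [[-318.7 1076.1   92. ]]
blue [ 538    0  102   78 6576] [594.1  35.1] [[ 637.9 1507.6   92. ]]
blue [265  84  16   8  68] [272.2  87.6] [[ 79.7 559.1  92. ]]
blue [282  89  18   8  69] [290.2  92.4] [[138.1 559.1  92. ]]
blue [301  95  32  15  97] [318.2 100.2] [[226.4 556.5  92. ]]
blue [313 119  14  16  49] [319.1 128.6] [[324.3 421.   92. ]]
blue [380 193  15  14 158] [387.1 199. ] [[597.4 242.8  92. ]]
blue [253 225  24  12 166] [264.6 230.2] [[481.4  42.   92. ]]
green [583 137  29  27 616] [597. 150.] [[848.5 696.4  74. ]]
green [ 180  285   43   62 1107] [201.6 315.5] [[ 526.9 -151.8   74. ]]
top
outer ((536.6314697265625, 33.52375030517578), (114.7112808227539, 233.9727020263672), 77.7778549194336) [ 98 161]
hole ((481.37274169921875, 44.81389617919922), (85.55362701416016, 95.12444305419922), 78.54869079589844) [65 71]
hole ((591.7777099609375, 21.06209945678711), (86.15789031982422, 95.15215301513672), 77.73030853271484) [63 68]
blue [602  59  38 103 346] [612.9 123.3] [[ 772.7 -465.8   92. ]]
blue [216 206  19  18 261] [225.1 214.5] [[629.3 200.1  92. ]]
blue [313 291  26  28 563] [325.7 304.6] [[481.1  42.6  92. ]]
blue [  0 452  12  28 192] [  6.3 463.2] [[234.1 563.9  92. ]]
red [327 223  23  24 386] [338.2 234.8] [[590.2  19.5  92. ]]
green [  0  90   8  25 154] [  2.9 102.3] [[866.5 633.9  74. ]]
green [428 260  13  60 334] [434.3 289.9] [[ 499.4 -131.7   74. ]]
```

```bash
cat >> h.py <<'E'
yaw=-0.2125; C=np.array([536.8,33.5])
ex=np.array([np.cos(yaw),np.sin(yaw)]);ey=np.array([-np.sin(yaw),np.cos(yaw)])
def st(P): P=np.atleast_2d(P)[:,:2]-C; return np.c_[P@ex,P@ey]
def wd(x,y): return C+x*ex+y*ey
E
python3 - <<'E'
from h import *
for n in("scene","top"):
    c=vision.capture(n); print(n,"cam",-c["R"].T@c["t"])
    cs=[x for x in comps(mask(c,*G),300) if x[0][0]>100][0]
    k=max(cv2.findContours(cs[2].astype(np.uint8),0,2)[0],key=cv2.contourArea)
    q=cv2.approxPolyDP(k,3,True)[:,0]; print(q.tolist())
    for z in(74,17): print(z,st(plane(c,q,z)).round(1).tolist())
    if n=="top": print(cv2.minAreaRect(st(plane(c,k[:,0],74)).astype(np.float32)))
    for nm,lo,hi in(("purple",(130,80,30),(160,255,255)),):
        for s,ce,l in comps(mask(c,lo,hi)): print(nm,s,ce,plane(c,ce,25).round(),st(plane(c,ce,25)).round())
    p=c["pixels"]; o=(150,200,200,200) if n=="scene" else (270,180,200,200)
    x,y,w,h=o; cv2.imwrite(f"pics/{n}_z.png",cv2.resize(p[y:y+h,x:x+w],None,fx=3,fy=3,interpolation=2))
E
```

```text
scene cam [1001.1721613  -537.77453889  614.6822865 ]
[[583, 138], [586, 160], [611, 163], [606, 139]]
74 [[116.4, 748.8], [170.8, 653.5], [211.5, 677.1], [153.1, 779.9]]
17 [[68.1, 876.3], [128.3, 770.9], [173.3, 797.0], [108.6, 910.6]]
purple [147 370  21  35 516] [156.73255814 387.1744186 ] [[ 534. -250.   25.]] [[  57. -278.]]
top cam [461.84213004  44.88530045 788.11696798]
[[439, 260], [429, 319], [433, 318]]
74 [[47.3, -169.9], [-48.8, -167.8], [-46.1, -173.9]]
17 [[57.1, -183.1], [-46.7, -180.9], [-43.8, -187.4]]
((-0.7561569213867188, -169.3327178955078), (96.09715270996094, 9.140008926391602), 0.19591371715068817)
purple [484 264  21  13 205] [493.99512195 269.8195122 ] [[ 533. -251.   25.]] [[  56. -279.]]
```

View pics/scene_z.png

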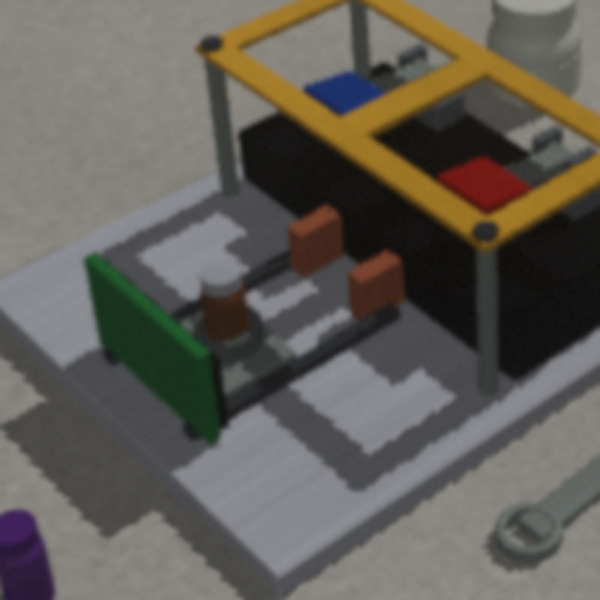

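View pics/top_z.png

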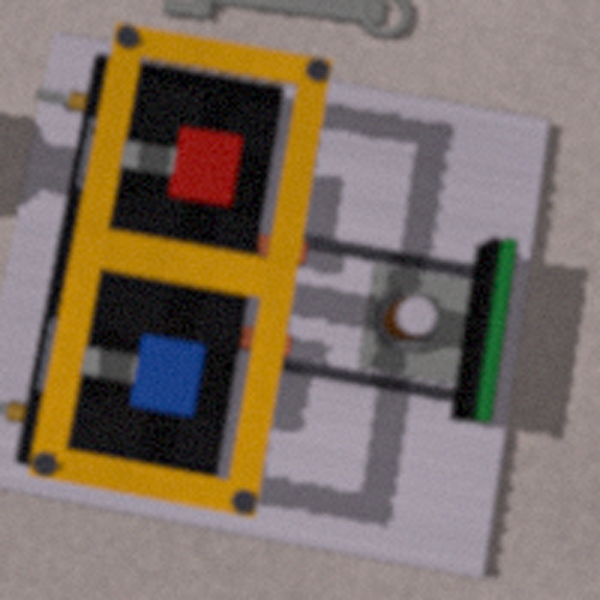

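Emit:
{"op": "arm_command", "data": {"moves": [[0, 0, 0, -0.115], [0, 0, 0, -0.115], [0, 0, 0, -0.115], [0, 0, 0, -0.115], [0, 0, 0, -0.115], [0, 0, 0, -0.115], [0, 0, 0, -0.115], [0, 0, 0, -0.115], [0, 0, 0, 0]], "fingers": 1, "newtons": 40}}

```text
time: 1.05
ee_pos: [253.8, -543.7, 303.8]
tcp_rot: [-1.571, 0.0, -1.78]
ft_force: [0.1, -0.6, -0.1]
finger_gap: -0.0
```

Emit:
{"op": "arm_command", "data": {"moves": [[-0.028, 0, 0.011, 0], [-0.028, 0, 0.011, 0], [-0.028, 0, 0.011, 0], [-0.028, 0, 0.011, 0], [-0.028, 0, 0.011, 0], [-0.028, 0, 0.011, 0], [-0.028, 0, 0.011, 0], [-0.028, 0, 0.011, 0], [-0.028, 0, 0.011, 0], [-0.028, 0, 0.011, 0], [-0.028, 0, 0.011, 0], [0, 0, 0, 0]]}}

```text
time: 2.05
ee_pos: [439.4, -264.7, 304.2]
tcp_rot: [-1.57, 0.001, -1.785]
ft_force: [0.1, 0.1, -0.2]
finger_gap: 0.0
```

Emit:
{"op": "arm_command", "data": {"moves": [[-0.023, 0, 0.0078, 0], [-0.023, 0, 0.0078, 0], [-0.023, 0, 0.0078, 0], [-0.023, 0, 0.0078, 0], [0, 0.03, 0, 0], [0, 0.03, 0, 0], [0, 0.03, 0, 0], [0, 0.03, 0, 0], [0, 0.03, 0, 0], [0, 0.01, 0, 0], [0, 0, 0, 0]]}}

```text
time: 2.97
ee_pos: [486.0, -184.4, 141.2]
tcp_rot: [-1.575, 0.002, -1.787]
ft_force: [0.1, 0.7, 0.2]
finger_gap: -0.1
```

Run:
```python
from h import *
s=r.sense(); print(s["ee_pos"],st(s["ee_pos"]),s["time"])
c=vision.capture("scene"); p=c["pixels"]; cv2.imwrite("pics/s2.png",cv2.resize(p[150:450,50:450],None,fx=2,fy=2))
```

```text
[ 485.98503476 -184.36954084  141.23536705] [[  -3.7223414  -223.68603374]] 2.9667
```

View pics/s2.png

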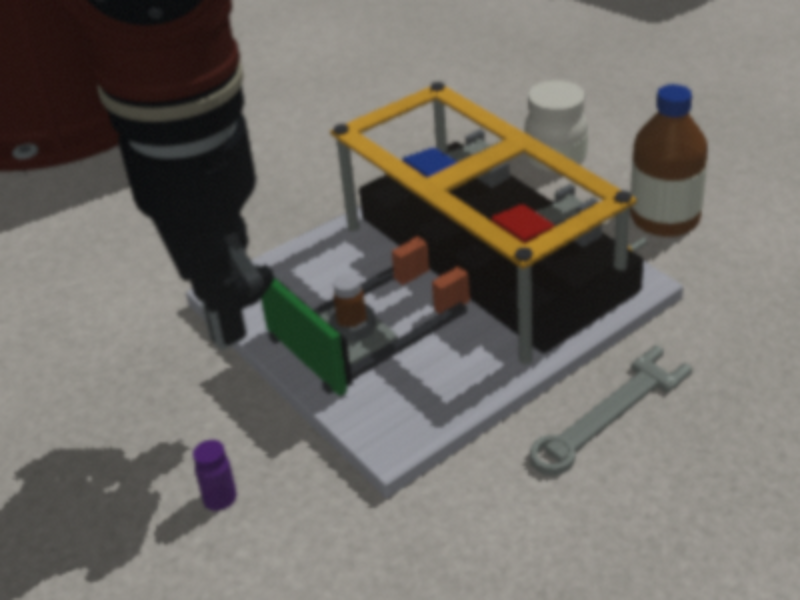

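Run:
```python
from h import *
c=vision.capture("scene"); p=c["pixels"]
cv2.imwrite("pics/s3.png",cv2.resize(p[230:340,110:220],None,fx=5,fy=5,interpolation=2))
# draw pts
T=np.array([*r.sense()["ee_pos"]])
for x in (-45,-40,-30,-15,0,15,30,40,45):
  print(x,[(proj(c,[*(T[:2]+x*ex),T[2]-d])[0]-[110,230]).__mul__(5).round().tolist() for d in(0,20,38,55,73)])
```

```text
-45 [[140.0, 164.0], [153.0, 222.0], [165.0, 273.0], [176.0, 319.0], [188.0, 367.0]]
-40 [[149.0, 172.0], [162.0, 230.0], [174.0, 281.0], [185.0, 328.0], [197.0, 376.0]]
-30 [[167.0, 189.0], [181.0, 247.0], [192.0, 298.0], [203.0, 345.0], [214.0, 393.0]]
-15 [[195.0, 214.0], [208.0, 273.0], [220.0, 324.0], [231.0, 371.0], [241.0, 419.0]]
0 [[224.0, 240.0], [237.0, 299.0], [248.0, 350.0], [259.0, 397.0], [269.0, 446.0]]
15 [[253.0, 267.0], [266.0, 326.0], [277.0, 377.0], [287.0, 425.0], [298.0, 473.0]]
30 [[284.0, 294.0], [296.0, 353.0], [307.0, 405.0], [316.0, 453.0], [326.0, 502.0]]
40 [[304.0, 313.0], [316.0, 372.0], [327.0, 424.0], [336.0, 472.0], [346.0, 521.0]]
45 [[314.0, 322.0], [326.0, 382.0], [337.0, 434.0], [346.0, 481.0], [356.0, 530.0]]
```

View pics/s3.png

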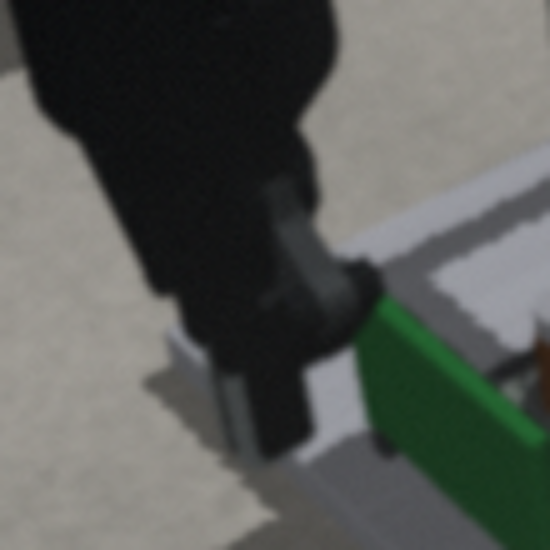

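Emit:
{"op": "arm_command", "data": {"moves": [[0, 0.01, 0.0015, 0], [0, 0.008, 0.0015, 0], [-0.015, 0, 0, 0], [-0.01, 0, 0, 0], [-0.007, 0, 0, 0], [0, 0, 0, 0]]}}

```text
time: 3.57
ee_pos: [497.7, -153.4, 126.2]
tcp_rot: [-1.57, -0.0, -1.783]
ft_force: [-0.6, -0.9, 0.6]
finger_gap: 0.1
```

Emit:
{"op": "arm_command", "data": {"moves": [[-0.004, 0, 0, 0], [-0.004, 0, 0, 0], [-0.004, 0, 0, 0], [-0.004, 0, 0, 0], [0, 0, 0, 0]]}}

```text
time: 3.98
ee_pos: [501.0, -138.5, 126.2]
tcp_rot: [-1.57, -0.0, -1.785]
ft_force: [-0.2, -0.9, -0.4]
finger_gap: 0.1
```

```bash
cat > chk.py <<'E'
from h import *
import sys
s=r.sense(); print(s["ee_pos"],st(s["ee_pos"]),s["time"],s["ft_force"])
for n in("scene","top"):
    c=vision.capture(n); p=c["pixels"]
    q=p[170:370,120:380] if n=="scene" else p[170:370,260:520]
    cv2.imwrite(f"pics/{sys.argv[1]}_{n}.png",cv2.resize(q,None,fx=3,fy=3,interpolation=2))
E
python3 chk.py a
```

```text
[ 500.95183909 -138.54509118  126.16663743] [[   1.24323571 -175.73576302]] 3.9833 [-0.24559966 -0.89677239 -0.43455238]
```

View pics/a_scene.png

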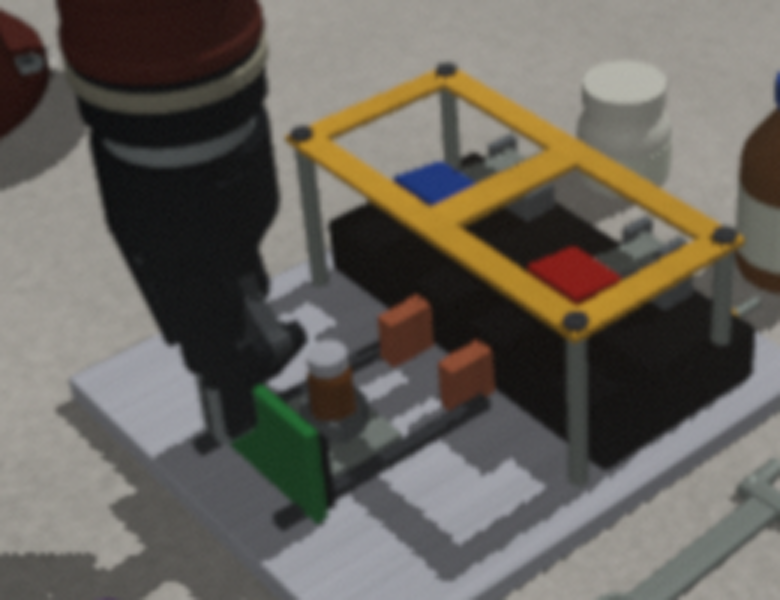

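Emit:
{"op": "arm_command", "data": {"moves": [[-0.003, 0, 0, 0], [-0.004, 0, 0, 0], [-0.004, 0, 0, 0], [-0.004, 0, 0, 0], [-0.004, 0, 0, 0], [-0.004, 0, 0, 0], [-0.004, 0, 0, 0], [-0.004, 0, 0, 0], [-0.003, 0, 0, 0], [-0.002, 0, 0, 0], [0, 0, 0, 0]]}}

```text
time: 5.0
ee_pos: [508.4, -103.0, 125.8]
tcp_rot: [-1.571, 0.001, -1.784]
ft_force: [0.1, -0.6, 0.0]
finger_gap: -0.2
```

Emit:
{"op": "arm_command", "data": {"moves": [[-0.002, 0, 0, 0], [-0.002, 0, 0, 0], [0, 0, 0, 0]]}}

```text
time: 5.25
ee_pos: [509.2, -99.5, 125.9]
tcp_rot: [-1.571, 0.0, -1.785]
ft_force: [-0.6, -0.8, -0.6]
finger_gap: 0.0
```

```bash
python3 chk.py b
```

```text
[509.17633648 -99.53816628 125.85115912] [[   1.05600799 -135.87165017]] 5.25 [-0.64370139 -0.76794645 -0.62603677]
```

View pics/b_scene.png

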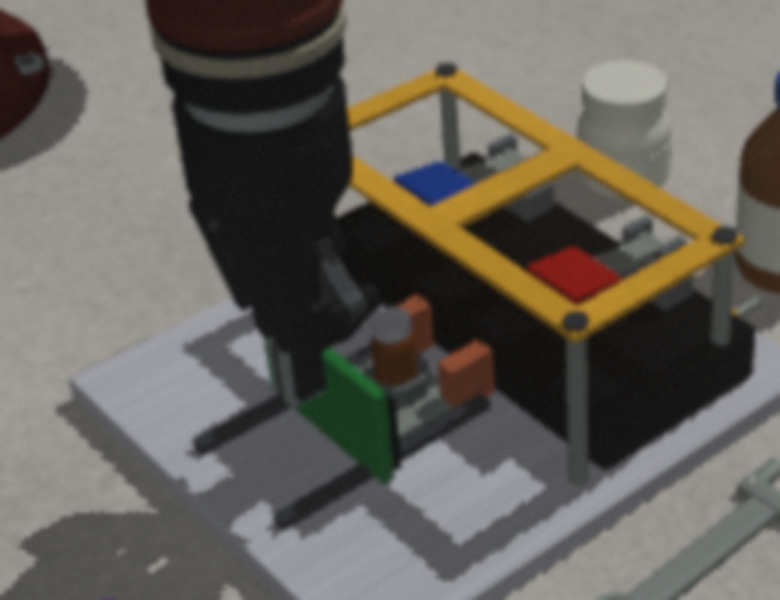

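Emit:
{"op": "arm_command", "data": {"moves": [[-0.003, 0, 0, 0], [-0.003, 0, 0, 0]]}}

```text
time: 5.52
ee_pos: [510.3, -94.2, 125.9]
tcp_rot: [-1.571, -0.001, -1.785]
ft_force: [-5.5, -19.6, 2.3]
finger_gap: -0.0
```

Emit:
{"op": "arm_command", "data": {"moves": [[-0.002, 0, 0, 0], [-0.002, 0, 0, 0]]}}

```text
time: 5.68
ee_pos: [510.6, -93.5, 126.1]
tcp_rot: [-1.572, -0.01, -1.787]
ft_force: [-11.7, -33.3, -1.9]
finger_gap: 0.5
```

Emit:
{"op": "arm_command", "data": {"moves": [[-0.002, 0, 0, 0], [0, 0, 0, 0]]}}

```text
time: 5.85
ee_pos: [510.7, -93.2, 126.1]
tcp_rot: [-1.572, -0.014, -1.789]
ft_force: [-12.8, -36.8, -2.6]
finger_gap: -0.0
```

Emit:
{"op": "arm_command", "data": {"moves": [[0.004, 0, 0, 0], [0.005, 0, 0, 0], [0.01, 0, 0, 0], [0.02, 0, 0, 0], [0.02, -0.01, 0, 0], [0, -0.03, 0, 0], [0, -0.03, 0, 0], [0, -0.03, 0, 0], [0, 0, 0, 0]]}}

```text
time: 6.6
ee_pos: [501.2, -146.9, 232.3]
tcp_rot: [-1.562, -0.002, -1.785]
ft_force: [1.3, 0.2, -0.2]
finger_gap: -0.1
```

```bash
python3 chk.py c
python3 - <<'E'
from h import *
c=vision.capture("top")
cs=[x for x in comps(mask(c,*G),100) if x[0][0]>100]
for x in cs:
    k=max(cv2.findContours(x[2].astype(np.uint8),0,1)[0],key=cv2.contourArea)
    print(x[0],cv2.minAreaRect(st(plane(c,k[:,0],74)).astype(np.float32)))
for n in("top","scene"):
    c=vision.capture(n)
    for s,ce,l in comps(mask(c,*B)):
        if 240<ce[0]<350 and 200<ce[1]<350:print(n,s,plane(c,ce,92),st(plane(c,ce,92)))
E
```

```text
[ 501.15423416 -146.93918888  232.3154886 ] [[   3.21142974 -183.89836384]] 6.6 [ 1.2582952   0.18746386 -0.15954897]
[394 254  14  60 344] ((-0.8694648742675781, -115.11595916748047), (10.300420761108398, 97.00081634521484), 89.5351791381836)
top [313 291  26  28 566] [[480.96075268  42.60855916  92.        ]] [[-56.50427339  -2.87306097]]
scene [253 225  24  12 168] [[481.20805403  41.87882068  92.        ]] [[-56.10862967  -3.5342283 ]]
```

View pics/c_scene.png

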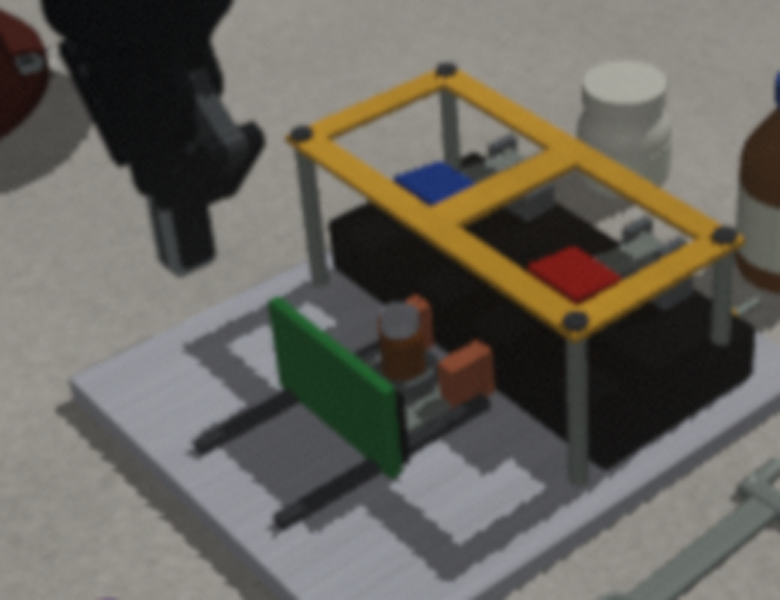

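View pics/c_top.png

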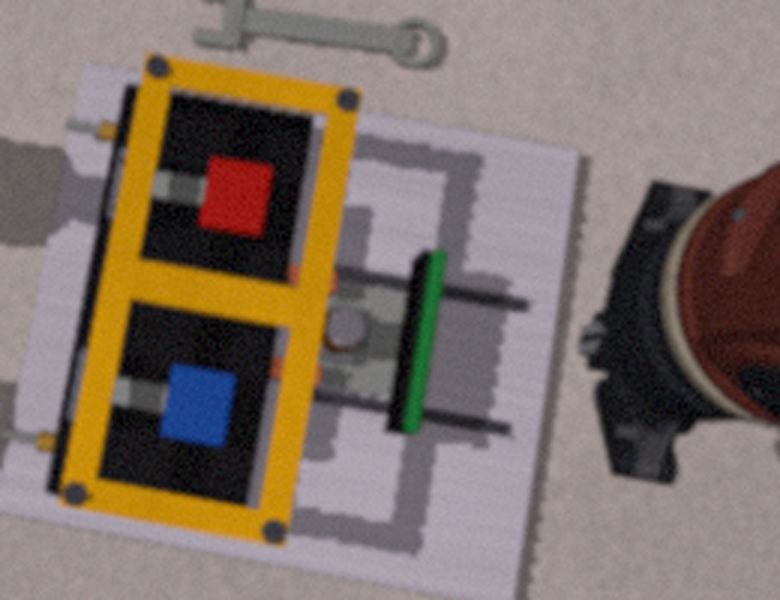

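Run:
```python
from h import *
c=vision.capture("scene"); T=r.sense()["ee_pos"]
p=c["pixels"]; cv2.imwrite("pics/k.png",cv2.resize(p[150:270,120:220],None,fx=5,fy=5,interpolation=2))
n=np.array([*ey,0])
for uv in[(265,135),(255,165),(230,195),(212,210),(210,260),(180,275),(150,200),(130,160)]:
    o,d=ray(c,[uv[0]/3+120,uv[1]/3+170]); d=d[0]
    for yy in(-12,0,12):
        P=o+d*((n@(np.array([*T[:2],0])+yy*n-o))/(n@d)); print(uv,yy,"x",round(st(P)[0,0]-st(T)[0,0],1),"d",round(T[2]-P[2],1))
```

```text
(265, 135) -12 x 106.3 d -56.3
(265, 135) 0 x 85.1 d -41.2
(265, 135) 12 x 64.0 d -26.1
(255, 165) -12 x 95.9 d -38.2
(255, 165) 0 x 74.3 d -22.3
(255, 165) 12 x 52.7 d -6.4
(230, 195) -12 x 73.1 d -13.2
(230, 195) 0 x 50.4 d 3.9
(230, 195) 12 x 27.8 d 20.9
(212, 210) -12 x 56.3 d 2.6
(212, 210) 0 x 32.9 d 20.3
(212, 210) 12 x 9.5 d 38.1
(210, 260) -12 x 47.4 d 32.4
(210, 260) 0 x 23.6 d 51.5
(210, 260) 12 x -0.2 d 70.6
(180, 275) -12 x 17.4 d 56.8
(180, 275) 0 x -7.7 d 77.0
(180, 275) 12 x -32.8 d 97.2
(150, 200) -12 x 2.2 d 25.1
(150, 200) 0 x -23.6 d 43.9
(150, 200) 12 x -49.5 d 62.6
(130, 160) -12 x -9.6 d 10.4
(130, 160) 0 x -36.0 d 28.5
(130, 160) 12 x -62.4 d 46.6
```

View pics/k.png

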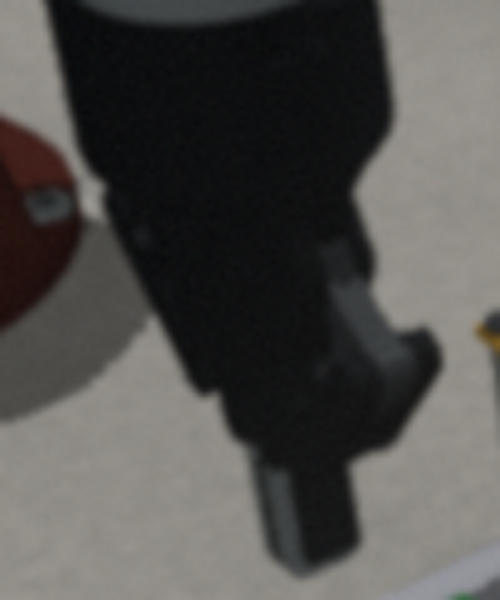

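Emit:
{"op": "arm_command", "data": {"moves": [[-0.016, 0, -0.005, 0], [-0.016, 0, -0.006, 0], [-0.016, 0, -0.005, 0], [-0.016, 0, -0.005, 0], [-0.016, 0, -0.005, 0], [-0.016, 0, -0.006, 0], [-0.016, 0, -0.006, 0], [-0.016, 0, -0.006, 0], [-0.016, 0, -0.005, 0], [-0.016, 0, -0.005, 0], [-0.016, 0, -0.005, 0], [0, 0, 0, 0]]}}

```text
time: 7.9
ee_pos: [478.0, 41.1, 224.8]
tcp_rot: [-1.573, 0.001, -1.783]
ft_force: [0.7, -1.5, 0.3]
finger_gap: 0.3
```

```bash
python3 chk.py d
```

```text
[478.01640234  41.07611031 224.83284809] [[-59.05919552  -4.99201622]] 7.9 [ 0.73177551 -1.46305459  0.34231513]
```

View pics/d_scene.png

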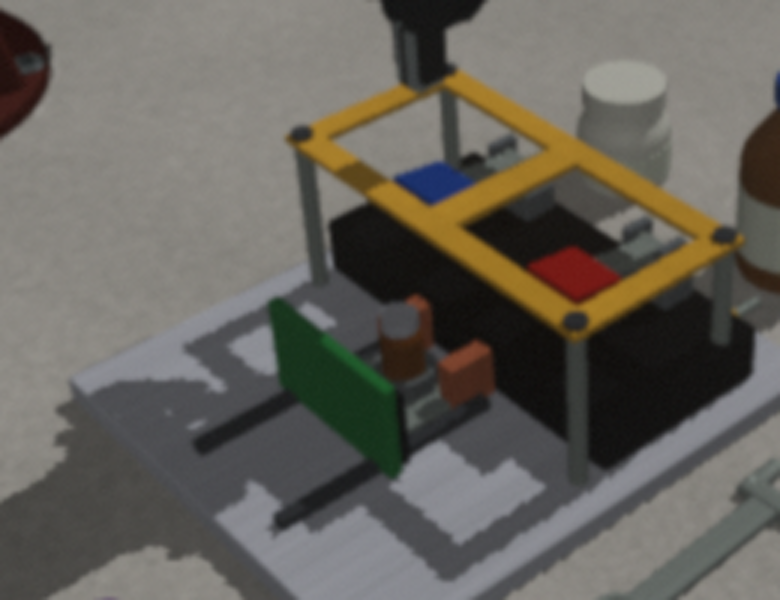

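Emit:
{"op": "arm_command", "data": {"moves": [[0, 0.006, 0.0013, 0], [0, 0.01, 0.0012, 0], [0, 0.01, 0, 0], [0, 0.01, 0, 0], [0, 0.008, 0, 0], [0, 0.004, 0, 0], [0, 0, 0, 0]]}}

```text
time: 8.58
ee_pos: [480.6, 38.3, 176.4]
tcp_rot: [-1.573, -0.0, -1.785]
ft_force: [-0.7, -0.1, -0.2]
finger_gap: -0.0
```

```bash
python3 chk.py e
```

```text
[480.60994841  38.30005103 176.35485869] [[-55.93850393  -7.15864271]] 8.5833 [-0.6514833  -0.07861985 -0.2275949 ]
```

View pics/e_scene.png

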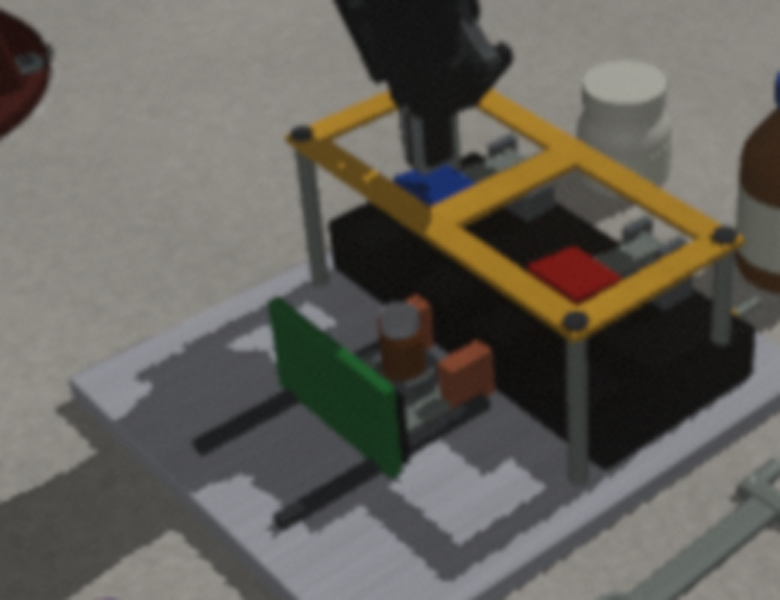

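Emit:
{"op": "arm_command", "data": {"moves": [[-0.003, 0.004, 0, 0], [0, 0.004, 0, 0], [0, 0.003, 0, 0], [0, 0.003, 0, 0], [0, 0.003, 0, 0], [0, 0.003, 0, 0], [0, 0, 0, 0]]}}

```text
time: 9.27
ee_pos: [482.0, 41.0, 157.5]
tcp_rot: [-1.571, -0.0, -1.785]
ft_force: [0.7, 0.2, 0.1]
finger_gap: -0.0
```

Emit:
{"op": "arm_command", "data": {"moves": [[0, 0.002, 0, 0], [0, 0.002, 0, 0]]}}

```text
time: 9.43
ee_pos: [482.1, 41.0, 154.1]
tcp_rot: [-1.57, -0.001, -1.785]
ft_force: [-2.3, -2.7, 5.2]
finger_gap: 0.4
```

Emit:
{"op": "arm_command", "data": {"moves": [[0, 0.002, 0, 0], [0, 0.001, 0, 0]]}}

```text
time: 9.6
ee_pos: [482.0, 40.9, 150.8]
tcp_rot: [-1.57, -0.001, -1.785]
ft_force: [-1.3, -3.7, 3.7]
finger_gap: 0.1
```

Emit:
{"op": "arm_command", "data": {"moves": [[0, 0.001, 0, 0], [0, 0.001, 0, 0]]}}

```text
time: 9.77
ee_pos: [482.2, 40.9, 149.4]
tcp_rot: [-1.57, -0.001, -1.785]
ft_force: [-6.1, -4.9, 16.7]
finger_gap: -0.0
```

Emit:
{"op": "arm_command", "data": {"moves": [[0, 0.001, 0, 0], [0, 0.001, 0, 0]]}}

```text
time: 9.93
ee_pos: [482.4, 40.9, 149.0]
tcp_rot: [-1.569, -0.001, -1.785]
ft_force: [-12.4, -5.3, 31.3]
finger_gap: 0.3
```

Emit:
{"op": "arm_command", "data": {"moves": [[0, 0.001, 0, 0], [0, 0, 0, 0]]}}

```text
time: 10.1
ee_pos: [482.4, 40.9, 149.0]
tcp_rot: [-1.569, -0.001, -1.785]
ft_force: [-13.1, -4.3, 32.0]
finger_gap: -0.1
```

```bash
python3 chk.py f
```

```text
[482.39613732  40.88996988 148.97385173] [[-54.73871737  -4.2502647 ]] 10.1 [-13.12204906  -4.25378823  31.97084866]
```

View pics/f_scene.png

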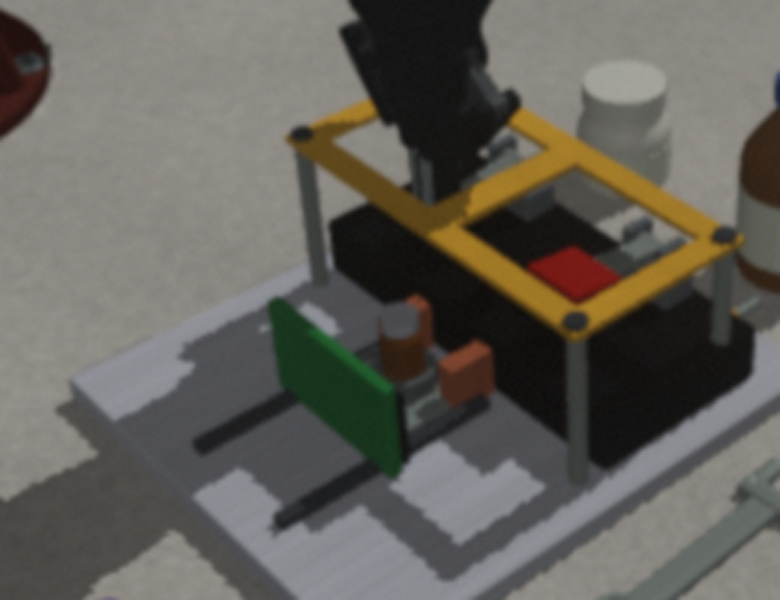

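Emit:
{"op": "arm_command", "data": {"moves": [[0, -0.003, 0, 0], [0, -0.005, 0, 0], [0, -0.01, 0, 0], [0, -0.015, 0, 0], [0, -0.02, 0, 0], [0, -0.025, 0, 0], [0, -0.025, 0, 0], [0, -0.025, 0, 0], [0, -0.025, 0, 0], [0, 0, 0, 0]]}}

```text
time: 11.03
ee_pos: [483.2, 41.3, 304.1]
tcp_rot: [-1.564, 0.001, -1.784]
ft_force: [0.7, 0.6, 0.1]
finger_gap: 0.7
```

Emit:
{"op": "arm_command", "data": {"moves": [[0.025, 0, 0, 0], [0.025, 0, 0, 0], [0.025, 0, 0, 0], [0.025, 0, 0, 0], [0.025, 0, 0, 0], [0.025, 0, 0, 0], [0.025, 0, 0, 0], [0.025, 0, 0, 0], [0.025, 0, 0, 0], [0, 0, 0, 0], [0, 0, 0, 0]]}}

```text
time: 11.95
ee_pos: [433.9, -179.2, 298.6]
tcp_rot: [-1.571, 0.001, -1.787]
ft_force: [0.3, 0.3, 0.0]
finger_gap: 0.1
```

```bash
python3 chk.py g
python3 - <<'E'
from h import *
t={}
for n in("top","scene"):
    c=vision.capture(n)
    for nm,q in(("blue",B),("red",R_)):
      for s,ce,l in comps(mask(c,*q)):
        if 240<ce[0]<350 and 200<ce[1]<350:print(n,nm,s,st(plane(c,ce,92)),st(plane(c,ce,77)));t.setdefault(nm,[]).append((ray(c,ce)))
    if n=="top":
      for x in comps(mask(c,*G),100):
        if x[0][0]>100:
          k=max(cv2.findContours(x[2].astype(np.uint8),0,1)[0],key=cv2.contourArea); print(cv2.minAreaRect(st(plane(c,k[:,0],74)).astype(np.float32)))
for nm,v in t.items():
    if len(v)<2: continue
    A=sum(np.eye(3)-np.outer(d[0],d[0])/(d[0]@d[0]) for o,d in v);b=sum((np.eye(3)-np.outer(d[0],d[0])/(d[0]@d[0]))@o for o,d in v)
    P=np.linalg.solve(A,b);print(nm,P,st(P))
E
```

```text
[ 433.90760568 -179.23273792  298.58235808] [[ -55.71175167 -229.64812936]] 11.95 [0.33738696 0.31241023 0.0043919 ]
top blue [314 292  25  27 522] [[-56.95266057  -3.89533221]] [[-56.54927213  -3.8784299 ]]
top red [327 223  23  25 401] [[54.89108    -2.53451313]] [[57.70448886 -2.48828775]]
((-0.869598388671875, -115.10993194580078), (10.298707962036133, 97.00205993652344), 89.52092742919922)
scene blue [259 229  12   8  61] [[-50.15932962  -8.10524243]] [[-68.08333008   4.87725289]]
blue [480.62761373  41.84390956  86.66611056] [[-56.66865104  -3.69077153]]
```

View pics/g_scene.png

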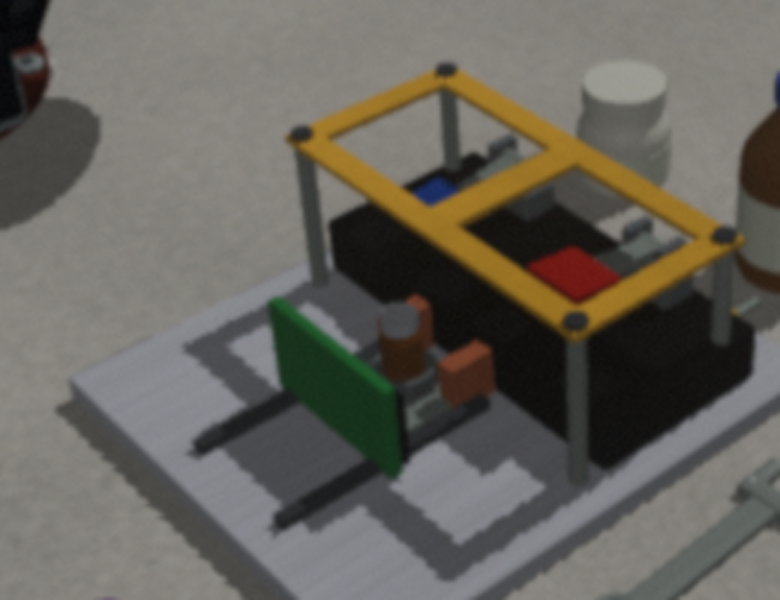

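View pics/g_top.png

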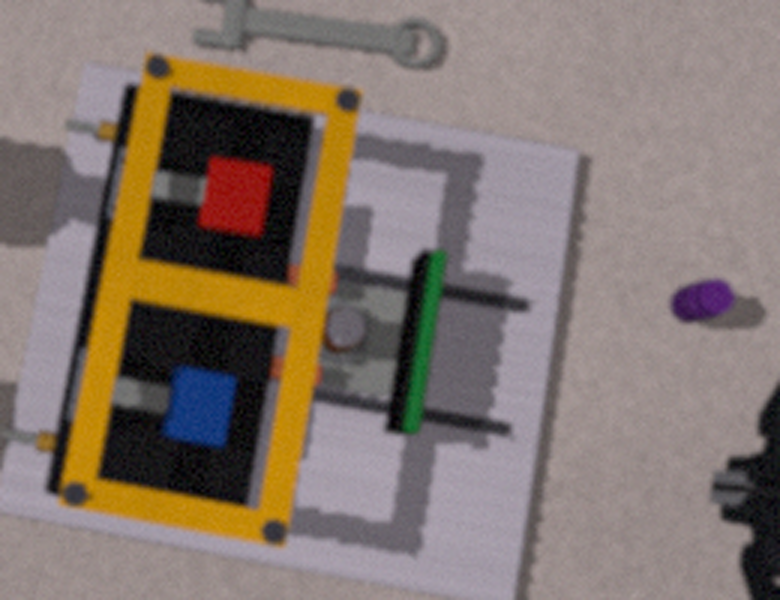

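The top view shows the plate home, the vial upright under the guard's edge and red still up. I'll check how far down the blue pad is before handing in.

Run:
```python
from h import *
c=vision.capture("scene"); m=mask(c,*B); m[:215]=0;m[245:]=0;m[:,:240]=0;m[:,290:]=0
ys,xs=np.nonzero(m); print("top row",ys.min(), xs[ys==ys.min()], "right",xs.max(),ys[xs==xs.max()],"left",xs.min(),ys[xs==xs.min()])
w=wd(-56.4,-3.3)
for nm,zc,a in(("up",92,-.13),("down",77,.13)):
    print(nm,[proj(c,[*(w+sx*19*ex+sy*17*ey),zc+a*17*sy])[0].round(1).tolist() for sx,sy in((-1,1),(1,1),(1,-1),(-1,-1))])
```

```text
top row 229 [265 266] right 270 [232 233] left 259 [233 234]
up [[265.5, 222.6], [279.9, 232.0], [263.4, 237.8], [249.0, 228.2]]
down [[265.8, 227.9], [280.2, 237.3], [264.1, 247.7], [249.9, 237.9]]
```

Run:
```python
from h import *
a=cv2.imread("pics/scene0.png");b=vision.capture("scene")["pixels"]
for nm,p in(("a",a),("b",b)):
    for x in(264,266,268): print(nm,x,[int(v[0])-int(v[2]) for v in p[218:242,x]])
t0=cv2.imread("pics/top0.png");c=vision.capture("top");t1=c["pixels"]
for p in(t0,t1):
    h=cv2.cvtColor(p,cv2.COLOR_BGR2HSV); m=cv2.inRange(h,np.array(B[0]),np.array(B[1]))[280:330,300:350]
    k=max(cv2.findContours(m,0,1)[0],key=cv2.contourArea)+np.array([300,280]); print(cv2.minAreaRect(k))
w=wd(-56.4,-3.3)
for zc,al in((92,-.13),(77,.13)): print(cv2.minAreaRect(np.array([proj(c,[*(w+sx*19*ex+sy*17*ey),zc+al*17*sy])[0] for sx,sy in((-1,1),(1,1),(1,-1),(-1,-1))]).astype(np.float32)))
```

```text
a 264 [-10, -10, -9, -9, -6, 7, 39, 67, 77, 78, 76, 78, 77, 77, 77, 78, 79, 77, 70, 28, -48, -105, -121, -120]
a 266 [-9, -9, -10, -9, -5, 14, 51, 76, 79, 77, 78, 77, 77, 77, 77, 78, 78, 73, 41, -29, -97, -122, -124, -121]
a 268 [-3, -3, -3, -4, -2, 10, 39, 65, 76, 78, 79, 77, 77, 78, 78, 76, 73, 43, -26, -95, -121, -125, -125, -124]
b 264 [-9, -9, -9, -9, -9, -8, -8, -8, -6, -4, 2, 24, 50, 66, 71, 71, 70, 70, 65, 35, -34, -99, -119, -119]
b 266 [-8, -10, -9, -10, -10, -9, -8, -6, -6, -4, 12, 38, 62, 69, 71, 71, 71, 66, 36, -32, -96, -121, -122, -121]
b 268 [-3, -3, -5, -4, -4, -4, -4, -2, -4, -4, 0, 14, 38, 58, 64, 70, 66, 36, -29, -94, -119, -123, -124, -122]
((325.3207702636719, 304.6226501464844), (22.606060028076172, 25.554676055908203), 10.619654655456543)
((326.2056884765625, 305.06982421875), (21.438899993896484, 24.878952026367188), 10.619654655456543)
((325.9794921875, 304.755859375), (22.063840866088867, 24.776588439941406), 10.18161392211914)
((325.96954345703125, 304.9590759277344), (21.610002517700195, 24.243379592895508), 10.542351722717285)
```

```bash
python3 -c "
from rig import r
print(r.sense()['time'], r.sign_off())"
```

```text
the job is handed in; nothing more can be done
12.3 None
```

I pushed the carriage home, pressed the blue paddle fully down through its window, withdrew and handed the job in at 12.3 s of the 43 s limit.

- **Carriage:** I pushed the outer face of the green plate with shut fingertips until the force rose steeply to about 39 N at the stop. The top camera measured 54.2 mm of travel against the nominal 55 mm, and the vial still stands upright in its nest.
- **Blue paddle:** I pressed until it met its stop, with about 32 N vertical force. The pad's far edge then stood 5.35 px lower in the scene image, against 5.3 px predicted for the full stroke.
- **Guard and surroundings:** The fingers went through the middle of the window, and I saw no contact with the guard in the pictures. The red paddle shows no change. I did not measure the things standing around, but no path came near them. The arm finished well clear.
- **Less certain checks:** The two-view height of the lowered blue pad came out at 86.7 mm instead of about 77 mm. The guard bar hides part of the pad in the scene view, so I used the edge shift instead. During the press there was also a sideways force of about 13 N, which I took as fingertip friction.

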